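# Fit the new brake pad in the bandsaw's pad bracket

### The job

Fit the new brake pad (the one with the thick red-brown lining) in the bandsaw's brake bracket, which is held in the drill-press vise: lining upwards, start its two ears squarely in the bracket's slots, then slide it down against the drag of the spring clips until the whole pad sits flat on the bracket, both ends fully home, and let go of it. Use gentle pressure, no more than a firm push of the thumb (keep well under 40 N), never force an ear that has caught on an edge, and leave the worn pad and the other things on the bench where they are.

Things in the scene. Friction and masses are not known exactly. Their poses are not given: they have to be found in the camera images.
- new_pad_centre (a point): new brake pad's centre, 8.5 mm above its underside. Black plate 6 mm thick, 42 (x) by 76 mm (y), an ear at each end 18 mm wide (x), 6 mm thick, 100 mm tip to tip (y). Red-brown lining on it, 11 mm thick, 42 by 64 mm, flush with the long sides: flat faces 17 mm high, 42 mm apart, to pinch from above. z up through the lining. 0.22 kg. Starts flat on the bench, lining up; either way round fits
- seat (a point): middle of the vise's jaws (which run along x), at the height of the bracket's seat, 64 mm above the bench; z up. The seat is the flat top of the grey bracket's bridge bar, 30 mm wide (x). The bracket was clamped by eye: its own centre line lies up to 11 mm either way along x from this point (unmeasured: look or feel for it), square and exact in y and z. Seated, the pad's centre is 8.5 mm above the seat, ears along y
- stiff_end (a point): a point 46 mm along +y from the jaws' middle, at the height of the tower tops, 24 mm above the seat. Two towers, 44 mm wide (x), stand on the bracket at y = 40 to 62 mm and -40 to -62 mm. Each has an upright slot for an ear, open at the top and towards the other tower, square-edged: guide ribs 19.6 mm apart (x), 0.8 mm play each side of the ear; end wall at 52 mm, 2 mm play (y)
- soft_end (a point): the same at -46 mm. Two bright spring leaves in each slot press on the ear's sides: an ear meets their slopes about 18 mm above the seat, spreads them until 9 mm above it, then rubs down to the seat. In all 6 to 13 N pushes the pad down; it stays where it is left, and does not fall home by itself. The clip at the +y end is nearly twice as stiff; an end that hangs up is pressed on the lining above it
- vise: the fixed blue drill-press vise with the bracket in its jaws; origin on the bench under the jaws' middle. Jaws 100 mm long (x), 96 mm over both (y), tops 50 mm above the bench; base 105 mm (x), y from -90 to +110 mm, 16 mm high; screw and handle reach y = +155 mm, below 45 mm. Bosses outside the bracket's towers end at y = 81 and -81 mm, 20 mm above the seat. An ear off its slot lands on the tower tops
- worn_pad_centre (a point): the worn pad, not to be used or moved: same plate and ears, rusty, with only 3 mm of grey lining left; this point is 4.5 mm above its underside
- tape_roll: roll of green masking tape lying flat, 92 mm across, 36 mm high; origin at the centre of its underside
- tape_measure: yellow and black tape measure standing on its edge, about 42 x 85 x 62 mm high; origin under its centre
- cleaner_can: white and yellow spray can with a red cap, 64 mm across, 190 mm tall, standing; origin at the centre of its underside
- pin_a: steel guide pin with a black rubber boot, about 67 mm long and 17 mm high, lying; origin under the middle
- pin_b: the second guide pin, same as pin_a
- spanner: steel spanner 190 mm long lying flat; origin under it
Not all that is in view belongs to the job. Leave any yellow look-alike of the part that bears new_pad_centre alone.

How it is judged:
By the outcome, as a careful person would: the job done as asked, in the order asked, and still so for the second after the job is handed in, with the robot touching nothing.
It also fails if it takes over 72 s, if anything falls off the work surface, if the arm or the gripper's body presses on something with over 40 N, if the wrist force passes 120 N, or if a joint passes its speed limit or range.

### The arm

A 6-joint arm with a two-finger parallel gripper is mounted at the origin on the work surface. World frame = base frame: x ahead of the robot, y to its left, z up, the work surface at z = 0. Lengths are in mm, angles in rad, forces in N, time in s.
With the tool pointing down it reaches from about 400 to 925 mm from the base axis. Payload 12.5 kg.
Tool frame: the origin (TCP) lies at the very end of the fingers, on their centre line; the grasp point (between the pads) lies 19 mm behind it; z points along the fingers, y is the direction in which the jaws open and shut (so a half turn about z gives the same grasp; the last joint's range is limited). The gripper opens to 95 mm and grips with 3 to 60 N. Pads are 20 mm wide; open, the fingers measure 119 mm over their backs; the gripper's body (75 mm by 180 mm) begins 59 mm behind the grasp point.
Start: joints at [1.034, 0.491, 1.559, -0, 1.092, -0.106], TCP at [260.985, 567.92, 214.661] pointing down, gripper open.
Joint ranges: [-3.1, 3.1], [-0.84, 2.19], [0.05, 2.79], [-1.13, 4.28], [0.06, 2.93], [-2.69, 2.69]. Speed limits (rad/s): [2.22, 2.22, 2.79, 3.14, 3.14, 3.14].

### API

Orientations are given as [roll, pitch, yaw] about the fixed x, y, z axes, in that order (R = Rz(yaw) Ry(pitch) Rx(roll)).
In Python, from cell import env gives the robot as it stands.
- The arm moves only by the shell command python3 -m pendant 'ROWS'. ROWS is JSON, a list that holds one entry, the list of rows, each a list of 5 numbers: the opening, from 0 (shut) to 1 (fully open), then the shift along the tool's x, y, z in m, then the turn about the tool's z in rad. A call has exactly 8 rows; each row is the pose to reach, as a shift and turn from the pose commanded when the call began, along the tool's axes at that moment; what a row does not reach only later rows make up. A row lasts 1/10 s, in which the tool goes at most 50 mm and 8.59 degrees, less where a joint would pass 70% of its speed; a pose out of reach is approached as far as the arm can. A call with a gripper value outside its range is refused whole. The fingers move at their own pace and stop on an object; the grip force is fixed at half the most. Time passes only in rows, so rows that repeat a pose let the fingers close, or fill a call up. It gives the time, the measured TCP pose, the force and the opening at its end, in the units of the state.
- env.state(): the state, without advancing time (a new reading comes with each control period).
- env.read_camera(name): name is "side" or "top" or "wrist"; returns a dict with "image" (480x640x3 uint8, blue, green, red), "range_z" (480x640 float32, mm along the optical axis (not along the pixel's ray), 0 where there is no reading), "fx", "fy", "cx", "cy" (pixels), "rvec" (rotation vector, rad) and "tvec" (3), from world to camera coordinates, as OpenCV has them; the wrist camera has in their place "tool_from_camera" (4x4, takes a point from camera to tool coordinates, whose origin is the TCP and whose axes are the flange's). Camera axes: x right, y down, z forward; pixel columns grow to the right and rows downward; lengths in mm; the calibration is good to about 2 mm. A picture is of the moment at which its call begins: read the wrist's pose just before it.
- env.job_done(): hands the job in, once; it reports no verdict.
The state is a dict: "t": time; "joints": joint angles; "qvel": joint speeds; "tau": joint torques, N m; "eef_pos": TCP position; "tcp_rot": TCP orientation; "ft_force": force on the tool from outside, world axes, zero at the start; "moment": the same for the moment, N m; "opening": opening from 0.0 (shut) to 1.0 (fully open).
Only numpy, scipy, OpenCV 4.12 (cv2) and the standard library are available. Lean on these libraries where they do the work, as an engineer would, in place of code of your own. Each camera call takes 0.05 s, during which the arm holds its last target. There are 200 camera calls.

## Working session

There is one attempt and no reset: what is moved stays moved. The work goes in short steps, Python scripts to look and compute and a shell command to move; the robot and the scene stay as the last step left them, time stands still between calls to the robot, and variables do not carry over. Pictures are saved under pics/ and viewed, about 8 in all and at most 12, crops included, and the job is handed in when it is done.

```bash
ls; mkdir -p pics
cat > h.py <<'E'
import numpy as np, cv2, pickle
from scipy.spatial.transform import Rotation as Rn
from cell import env
def snap(name,tag):
    s=env.state(); c=env.read_camera(name); c['s']=s
    cv2.imwrite(f'pics/{tag}.png',c['image']); pickle.dump(c,open(f'{tag}.pkl','wb')); return c
def cloud(c):
    v,u=np.mgrid[:480,:640]; z=c['range_z']
    P=np.stack([(u-c['cx'])/c['fx']*z,(v-c['cy'])/c['fy']*z,z],-1)
    if 'rvec' in c:
        R,_=cv2.Rodrigues(np.array(c['rvec'],float)); W=(P-np.array(c['tvec']).ravel())@R
    else:
        T=np.array(c['tool_from_camera']); s=c['s']
        W=(P@T[:3,:3].T+T[:3,3])@tool(s).T+np.array(s['eef_pos'])
    W[z==0]=np.nan; return W
def tool(s):
    r=np.array(s['tcp_rot'])
    return Rn.from_euler('xyz',r).as_matrix() if r.size==3 else r
E
python3 - <<'E'
from h import *
s=env.state(); print(s['t'],s['eef_pos'],s['tcp_rot'],s['opening']); print(tool(s).round(3))
a=snap('top','t0'); b=snap('side','s0')
cv2.imwrite('pics/both.png',cv2.resize(np.vstack([a['image'],b['image']]),(450,600)) if 0 else a['image'])
E
```

```text
pics
0.0 [260.85392536 567.68589125 214.05377912] [-3.14046266e+00 -1.17893992e-04  2.71080560e+00] 0.9999350284391489
[[-0.909  0.418 -0.001]
 [ 0.418  0.909 -0.001]
 [ 0.    -0.001 -1.   ]]
```

View pics/t0.png

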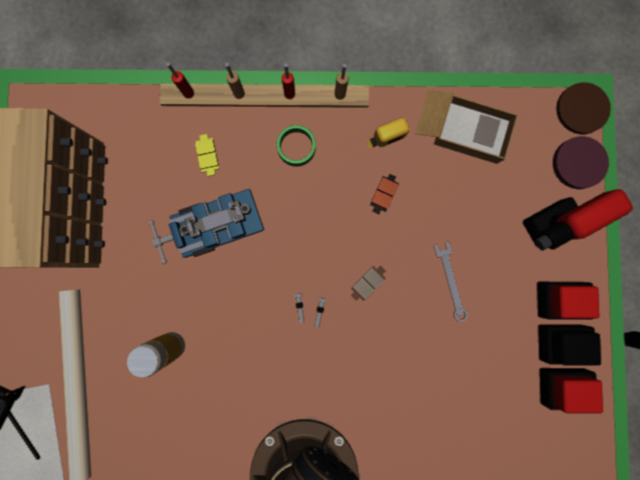

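The new pad (red-brown) is at pixel (385,193), the worn pad at (369,283) and the vise at about (215,222). The vise handle (+y end) points left, and there is a yellow look-alike at (206,155).

Run:
```python
from h import *
c=pickle.load(open('t0.pkl','rb')); W=cloud(c); im=c['image'].astype(int)
for u,v in [(385,193),(369,283),(215,222),(206,155),(260,210)]: print((u,v),W[v,u].round(1))
# pad: points 8..25 mm high near
sub=W[165:225,355:415].reshape(-1,3); m=(sub[:,2]>9)&(sub[:,2]<30); p=sub[m]
def rect(p,t):
    r=cv2.minAreaRect(p[:,:2].astype(np.float32)); print(t,len(p),np.round(r[0],1),np.round(r[1],1),round(r[2],1),'z',np.median(p[:,2]).round(1))
rect(p,'pad>9'); rect(sub[(sub[:,2]>3)&(sub[:,2]<30)],'pad>3')
V=W[180:270,140:275].reshape(-1,3)
for lo,hi in [(8,30),(40,56),(60,70),(80,95)]:
    q=V[(V[:,2]>lo)&(V[:,2]<hi)]; rect(q,(lo,hi))
```

```text
(385, 193) [ 649.5 -189.2    7.1]
(369, 283) [ 436.  -150.     9.9]
(215, 222) [572.1 201.7  63. ]
(206, 155) [735.7 235.9  17.1]
(260, 210) [607.9 108.6  -0.9]
pad>9 490 [ 645.6 -184.9] [42.2 93.7] 65.2 z 17.0
pad>3 894 [ 646.8 -189. ] [142.5 142.3] 0.2 z 13.3
(8, 30) 1675 [570.3 224.6] [117.  230.8] 20.0 z 16.4
(40, 56) 1243 [564.  240.1] [100.2 226.8] 20.1 z 49.1
(60, 70) 577 [578.2 194.3] [ 42.2 150.3] 19.7 z 64.0
(80, 95) 478 [577.3 200.4] [ 44.7 160.4] 19.8 z 86.7
```

Run:
```python
import cv2
a=cv2.imread('pics/t0.png')[120:280,130:430]
cv2.imwrite('pics/t0c.png',cv2.resize(a[60:150,0:150],(750,450),interpolation=cv2.INTER_CUBIC))
```

```text
(no output)
```

View pics/t0c.png

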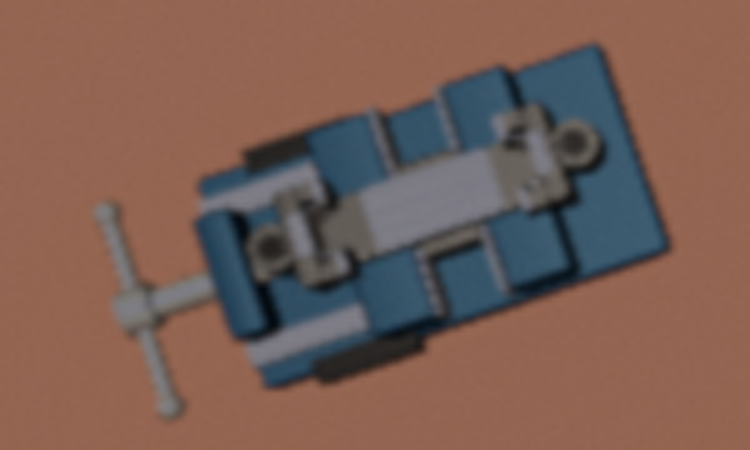

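```bash
python3 -m pendant '[[[1,-0.3,-0.24,0,0],[1,-0.3,-0.24,0,0],[1,-0.3,-0.24,0,0],[1,-0.3,-0.24,0,0],[1,-0.3,-0.24,0,0],[1,-0.3,-0.24,0,0],[1,-0.3,-0.24,0,0],[1,-0.3,-0.24,0,0]]]'
python3 -m pendant '[[[1,-0.3,-0.24,0,0],[1,-0.3,-0.24,0,0],[1,-0.3,-0.24,0,0],[1,-0.3,-0.24,0,0],[1,-0.3,-0.24,0,0],[1,-0.3,-0.24,0,0],[1,-0.3,-0.24,0,0],[1,-0.3,-0.24,0,0]]]'
python3 - <<'E'
from h import *
s=env.state(); T=tool(s); print(s['t'],s['eef_pos'],T.round(3).tolist(), s['joints'])
print((T.T@(np.array([646,-187,200])-s['eef_pos'])).round(1))
print(np.array(env.read_camera('wrist')['tool_from_camera']).round(2))
E
```

```text
t: 0.9
eef_pos: [434.1, 222.0, 214.6]
tcp_rot: [-3.141, 0.0, 2.71]
ft_force: [-0.3, 0.8, -0.3]
opening: 0.999
t: 1.7
eef_pos: [606.5, -121.8, 214.1]
tcp_rot: [-3.141, -0.0, 2.709]
ft_force: [0.6, -0.9, -0.8]
opening: 0.999
1.7 [ 606.49948341 -121.77717999  214.10616226] [[-0.908, 0.419, -0.0], [0.419, 0.908, 0.0], [0.0, -0.0, -1.0]] [-3.04851890e-01  4.82384032e-01  1.57582426e+00 -8.42322319e-05
  1.08367312e+00 -1.44331193e+00]
[-63.2 -42.7  14.1]
[[  -0.     -0.96   -0.28   79.01]
 [   1.     -0.     -0.     -0.34]
 [  -0.     -0.28    0.96 -170.53]
 [   0.      0.      0.      1.  ]]
```

```bash
python3 -m pendant '[[[1,-0.063,-0.043,0.03,0],[1,-0.063,-0.043,0.03,0],[1,-0.063,-0.043,0.03,0],[1,-0.063,-0.043,0.03,0],[1,-0.063,-0.043,0.03,0],[1,-0.063,-0.043,0.03,0],[1,-0.063,-0.043,0.03,0],[1,-0.063,-0.043,0.03,0]]]'
python3 - <<'E'
from h import *
c=snap('wrist','w1'); W=cloud(c); T=tool(c['s']); e=np.array(c['s']['eef_pos'])
L=(W-e)@T; L[...,2]=W[...,2]
hsv=cv2.cvtColor(c['image'],cv2.COLOR_BGR2HSV)
near=np.hypot(L[...,0],L[...,1])<75
for lo,hi in [(13,22),(2.5,22),(3,10)]:
    m=near&(L[...,2]>lo)&(L[...,2]<hi); p=L[m]; r=cv2.minAreaRect(p[:,:2].astype(np.float32)); print(lo,len(p),r,np.median(p[:,2]),p[:,:2].mean(0))
E
```

```text
t: 2.55
eef_pos: [645.0, -183.7, 185.1]
tcp_rot: [3.141, 0.001, 2.711]
ft_force: [0.4, -0.0, 0.2]
opening: 0.998
13 2324 ((-4.163768768310547, -2.3695011138916016), (64.46237182617188, 41.9517707824707), 0.5893921256065369) 17.41385425565089 [-3.08896756 -2.37591081]
2.5 3166 ((10.865840911865234, -3.4615936279296875), (133.02232360839844, 117.16334533691406), 52.65486145019531) 17.067357090835557 [-0.52369771 -2.46081691]
3 781 ((0.6266288757324219, -3.3480377197265625), (90.412841796875, 113.20267486572266), 41.70690155029297) 6.494506283915996 [ 6.19051227 -2.33931968]
```

View pics/w1.png

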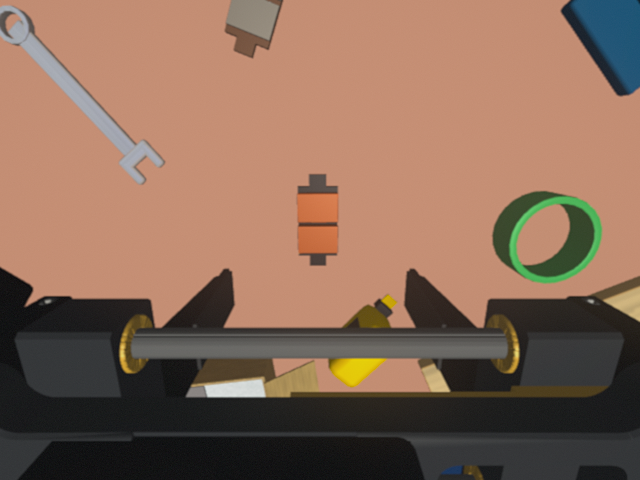

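The picture shows the pad centred at about (318,220), ears up and down, aligned with the gripper and clear of other objects. Next I descend and grip.

```bash
python3 -m pendant '[[[1,-0.004,-0.0025,0.05,0.01],[1,-0.004,-0.0025,0.1,0.01],[1,-0.004,-0.0025,0.14,0.01],[1,-0.004,-0.0025,0.165,0.01],[1,-0.004,-0.0025,0.178,0.01],[1,-0.004,-0.0025,0.182,0.01],[1,-0.004,-0.0025,0.182,0.01],[1,-0.004,-0.0025,0.182,0.01]]]'
python3 -m pendant '[[[0.3,0,0,0,0],[0.3,0,0,0,0],[0.3,0,0,0,0],[0.3,0,0,0,0],[0.3,0,0,0,0],[0.3,0,0,0,0],[0.3,0,0,0,0],[0.3,0,0,0,0]]]'
```

```text
t: 3.4
eef_pos: [648.4, -188.4, 4.2]
tcp_rot: [3.141, 0.002, 2.701]
ft_force: [-0.1, -0.0, 0.7]
opening: 0.999
t: 4.2
eef_pos: [647.6, -188.0, 2.6]
tcp_rot: [3.141, -0.0, 2.701]
ft_force: [0.2, 0.1, 0.2]
opening: 0.44
```

```bash
python3 -m pendant '[[[0.3,0,0,-0.02,0],[0.3,0,0,-0.06,0],[0.3,0,0,-0.1,0],[0.3,0.02,0.03,-0.13,0.1],[0.3,0.04,0.06,-0.16,0.22],[0.3,0.06,0.1,-0.187,0.34],[0.3,0.08,0.13,-0.187,0.46],[0.3,0.10,0.16,-0.187,0.58]]]'
python3 - <<'E'
from h import *
s=env.state(); T=tool(s); print((T.T@(np.array([614.6,97,190])-s['eef_pos'])).round(1), s['tcp_rot'][2]-1.916)
E
```

```text
t: 5.0
eef_pos: [625.1, 0.9, 190.5]
tcp_rot: [3.14, 0.001, 2.116]
ft_force: [-0.6, -0.6, -2.0]
opening: 0.44
[87.6 40.8  0.5] 0.20008072619520822
```

```bash
python3 -m pendant '[[[0.3,0.02,0.01,0,0.1],[0.3,0.05,0.02,0,0.2],[0.3,0.08,0.035,0,0.2],[0.3,0.088,0.041,0,0.2],[0.3,0.088,0.041,0,0.2],[0.3,0.088,0.041,0,0.2],[0.3,0.088,0.041,0,0.2],[0.3,0.088,0.041,0,0.2]]]'
python3 - <<'E'
from h import *
c=snap('wrist','w2'); W=cloud(c); T=tool(c['s']); e=np.array(c['s']['eef_pos'])
L=(W-e)@T; L[...,2]=W[...,2]; np.save('L2.npy',L)
print(c['s']['eef_pos'],c['s']['tcp_rot'])
for lo,hi in [(85,92),(80,92),(62,67),(47,53),(14,18)]:
    m=(L[...,2]>lo)&(L[...,2]<hi)&(abs(L[...,1])<80)&(L[...,0]>20); p=L[m]; r=cv2.minAreaRect(p[:,:2].astype(np.float32)); print(lo,len(p),np.round(r[0],1),np.round(r[1],1),round(r[2],2),np.median(p[:,2]).round(2))
E
```

```text
t: 5.8
eef_pos: [614.5, 94.7, 189.6]
tcp_rot: [-3.142, -0.0, 1.92]
ft_force: [0.4, -0.6, -2.0]
opening: 0.437
[614.52650714  94.66250714 189.56311469] [-3.14153022e+00 -2.18658938e-05  1.91955189e+00]
85 2864 [103.9   0.5] [141.7  44.1] 0.19 88.66
80 3536 [103.8   0.3] [143.6  44.1] 0.4 88.35
62 4561 [105.    0.4] [116.6  43.2] 0.01 64.64
47 6412 [111.1   2. ] [95.8 99.9] 0.35 50.53
14 5657 [110.4   2.3] [178.  116.2] 0.02 16.57
```

View pics/w2.png

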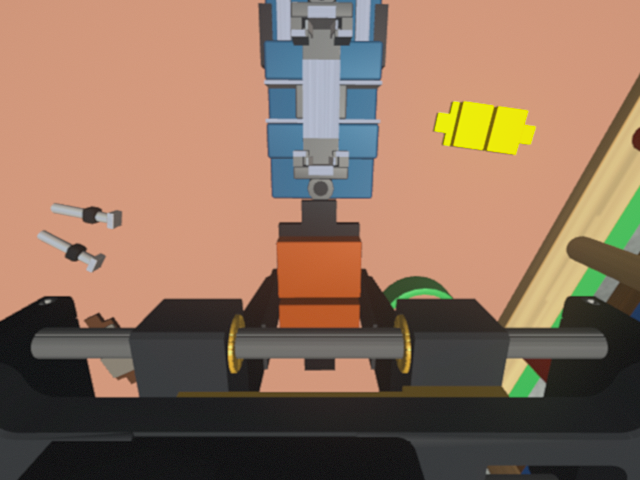

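The view shows the pad held squarely, its front ear at columns 302–337 and row 210. The bracket lies straight ahead, with its near slot around (320,160) and far slot around (322,15). Next I measure the pad and the bracket in this same image.

Run:
```python
from h import *
c=pickle.load(open('w2.pkl','rb')); L=np.load('L2.npy'); print(c['fx'],c['cx'],c['cy'])
def st(m,t):
    p=L[m]; lo=p.min(0); hi=p.max(0); print(t,len(p),'x',lo[0].round(1),hi[0].round(1),'y',lo[1].round(2),hi[1].round(2),'mid',((lo+hi)/2)[1].round(2),'z',np.median(p[:,2]).round(1))
z=L[...,2]; y=L[...,1]; v,u=np.mgrid[:480,:640]
ctr=abs(y)<30
st((z>185)&(v>240)&(v<295)&(abs(y)<22)&(z>202),'lining')
st((z>185)&(v>204)&(v<222)&ctr,'ear')
st((z>185)&(v>225)&(v<236)&ctr,'plate end')
# per-row edges: pad rows, bracket tower rows
for r in (208,214,219,230,245,260,275,290): 
    k=np.where((z[r]>185)&(abs(y[r])<24))[0]; print(r,'pad',k.min(),k.max(),L[r,k.min(),:].round(1),L[r,k.max()].round(1))
for r in (6,12,18,24,155,160,165,170,175):
    k=np.where((z[r]>84)&(z[r]<95)&(abs(y[r])<30))[0]
    if len(k):
        d=np.where(np.diff(k)>1)[0]; segs=np.split(k,d+1); print(r,[(s[0],s[-1],y[r,s[0]].round(1),y[r,s[-1]].round(1),L[r,s[0],0].round(0)) for s in segs])
for r in (60,75,90,105,120):
    k=np.where((z[r]>61)&(z[r]<68)&(abs(y[r])<30))[0]; print(r,'bar',y[r,k.min()].round(2),y[r,k.max()].round(2),(y[r,k.min()]+y[r,k.max()]).round(2)/2)
a=c['image'][0:300,230:410]; cv2.imwrite('pics/w2c.png',cv2.resize(a,(360,600)) if 0 else cv2.resize(c['image'][130:240,250:390],(760,597),interpolation=cv2.INTER_CUBIC))
```

```text
334.18343927437945 318.93075852511527 237.28519567847198
lining 4658 x 2.8 31.9 y -21.98 21.97 mid -0.01 z 204.5
ear 593 x 38.8 47.7 y -9.97 7.57 mid -1.2 z 193.5
plate end 810 x 31.3 36.9 y -21.96 19.92 mid -1.02 z 193.5
208 pad 301 335 [ 45.9  -9.8 193.4] [ 46.2   7.3 194.7]
214 pad 301 335 [ 42.6  -9.9 192.7] [ 42.8   7.5 193.3]
219 pad 301 335 [ 40.2  -9.9 193.5] [ 40.2   7.5 193.5]
230 pad 278 358 [ 34.4 -21.8 193.5] [ 34.5  19.4 193.9]
245 pad 276 361 [ 29.6 -21.7 204. ] [ 29.6  19.8 204.1]
260 pad 277 360 [ 22.5 -21.3 205.8] [ 21.9  19.6 204.2]
275 pad 275 366 [ 11.6 -23.6 198.7] [ 11.9  23.6 199.3]
290 pad 269 372 [ 12.1 -23.9 217.9] [ 12.1  23.9 218. ]
6 [(np.int64(290), np.int64(352), np.float64(-21.1), np.float64(22.8), np.float64(170.0))]
12 [(np.int64(291), np.int64(351), np.float64(-20.6), np.float64(22.0), np.float64(167.0))]
18 [(np.int64(290), np.int64(351), np.float64(-21.3), np.float64(22.1), np.float64(162.0))]
24 [(np.int64(291), np.int64(300), np.float64(-20.7), np.float64(-14.3), np.float64(159.0)), (np.int64(305), np.int64(307), np.float64(-10.8), np.float64(-
[... 777 characters left out ...]
-21.5), np.float64(-14.5), np.float64(60.0)), (np.int64(319), np.int64(319), np.float64(-0.7), np.float64(-0.7), np.float64(60.0)), (np.int64(333), np.int64(334), np.float64(10.6), np.float64(11.4), np.float64(60.0)), (np.int64(338), np.int64(347), np.float64(14.6), np.float64(21.6), np.float64(60.0))]
170 [(np.int64(294), np.int64(347), np.float64(-20.6), np.float64(21.6), np.float64(56.0))]
175 [(np.int64(293), np.int64(308), np.float64(-21.7), np.float64(-9.5), np.float64(52.0)), (np.int64(310), np.int64(347), np.float64(-7.9), np.float64(21.8), np.float64(52.0))]
60 bar -14.25 15.22 0.485
75 bar -14.4 15.44 0.52
90 bar -14.53 14.81 0.14
105 bar -14.77 15.05 0.14
120 bar -14.05 15.15 0.55
```

View pics/w2c.png

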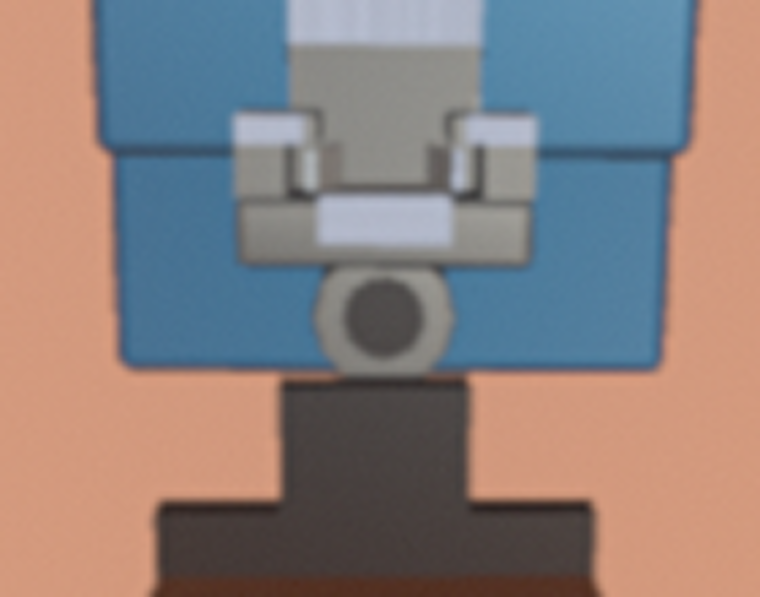

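```bash
python3 -m pendant '[[[0.3,0.04,0.001,0,0.004],[0.3,0.08,0.0018,0,0.004],[0.3,0.105,0.0018,0.01,0.004],[0.3,0.1115,0.0018,0.04,0.004],[0.3,0.1115,0.0018,0.065,0.004],[0.3,0.1115,0.0018,0.083,0.004],[0.3,0.1115,0.0018,0.092,0.004],[0.3,0.1115,0.0018,0.092,0.004]]]'
python3 -m pendant '[[[0.3,0,0,0,0],[0.3,0,0,0,0],[0.3,0,0,0,0],[0.3,0,0,0,0],[0.3,0,0,0,0],[0.3,0,0,0,0],[0.3,0,0,0,0],[0.3,0,0,0,0]]]'
cat > rel.py <<'E'
from h import *
import sys
c=snap('wrist',sys.argv[1]); W=cloud(c); T=tool(c['s']); e=np.array(c['s']['eef_pos'])
L=(W-e)@T; L[...,2]=W[...,2]; np.save('L.npy',L); z=L[...,2]; y=L[...,1]; x=L[...,0]
for r in range(60,240,6):
    k=np.where((z[r]>80)&(abs(y[r])<30))[0]
    if len(k):
        segs=np.split(k,np.where((np.diff(k)>1)|(abs(np.diff(z[r,k]))>2.5))[0]+1)
        print(r,'x',np.median(x[r,k]).round(0),[(int(s[0]),int(s[-1]),float(y[r,s[0]].round(1)),float(y[r,s[-1]].round(1)),float(np.median(z[r,s]).round(1))) for s in segs if len(s)>3])
cv2.imwrite('pics/'+sys.argv[1]+'c.png',cv2.resize(c['image'][30:270,160:480],(800,600),interpolation=cv2.INTER_CUBIC))
E
python3 rel.py w3
```

```text
t: 6.65
eef_pos: [577.6, 200.6, 96.7]
tcp_rot: [-3.14, -0.0, 1.916]
ft_force: [0.3, 0.3, -2.0]
opening: 0.44
t: 7.45
eef_pos: [577.8, 201.1, 97.6]
tcp_rot: [3.142, -0.0, 1.917]
ft_force: [-0.2, -0.7, -2.2]
opening: 0.443
144 x 77.0 [(306, 330, -7.6, 5.1, 84.3)]
150 x 74.0 [(301, 330, -10.3, 5.2, 84.5), (331, 335, 5.7, 7.8, 84.8)]
156 x 71.0 [(299, 337, -11.4, 8.9, 84.9)]
162 x 68.0 [(298, 333, -12.0, 6.8, 84.8), (334, 337, 7.4, 8.9, 84.4)]
168 x 65.0 [(300, 329, -11.0, 4.7, 84.9), (330, 336, 5.2, 8.5, 85.1)]
174 x 61.0 [(304, 332, -8.9, 6.4, 84.0)]
180 x 59.0 [(277, 349, -23.3, 15.3, 88.4), (351, 358, 16.3, 20.2, 88.6)]
186 x 55.0 [(278, 308, -22.8, -6.5, 88.6), (309, 336, -6.1, 8.3, 90.2), (337, 358, 9.0, 20.1, 88.7)]
192 x 52.0 [(278, 299, -22.8, -11.5, 88.5), (300, 358, -10.8, 20.4, 89.5)]
198 x 49.0 [(278, 291, -22.9, -15.9, 88.3), (297, 302, -12.7, -10.2, 85.9), (345, 358, 13.4, 20.4, 88.3)]
204 x 46.0 [(278, 291, -23.0, -15.9, 88.4), (297, 300, -12.8, -11.1, 86.4), (301, 335, -9.8, 7.3, 101.7), (345, 353, 13.5, 17.7, 88.6), (355, 358, 18.9, 20.5, 88.5)]
210 x 42.0 [(278, 300, -23.0, -11.2, 89.2), (301, 335, -9.9, 7.4, 101.6), (336, 358, 8.6, 20.7, 88.8)]
216 x 39.0 [(278, 300, -23.1, -11.1, 89.4), (301, 335, -9.8, 7.5, 101.5), (336, 357, 8.6, 20.2, 89.0)]
222 x 38.0 [(279, 300, -21.8, -10.7, 96.5), (301, 335, -9.9, 7.5, 101.7), (336, 358, 8.3, 19.8, 96.7)]
228 x 35.0 [(278, 358, -21.7, 19.4, 101.5)]
234 x 32.0 [(278, 348, -22.0, 14.4, 101.4), (350, 358, 15.3, 19.6, 101.1)]
```

View pics/w3c.png

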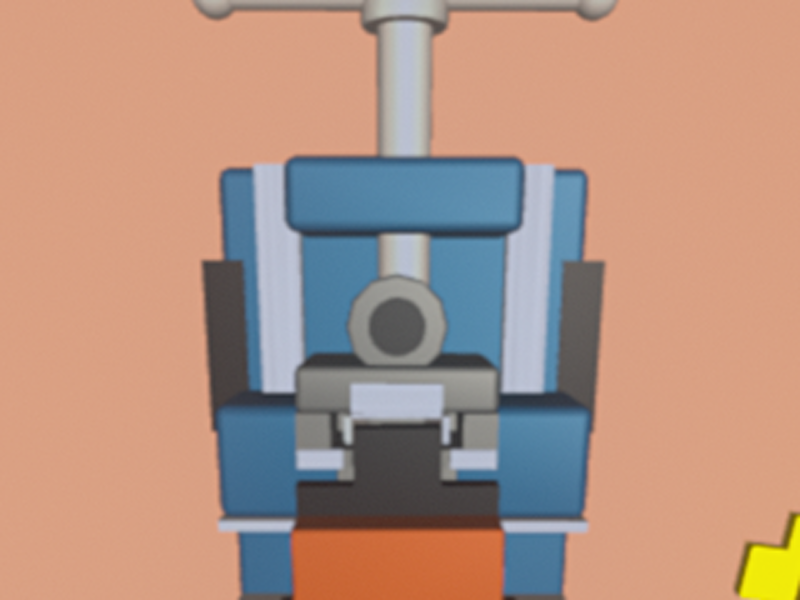

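The ear sits over the slot with its sides in line (ear middle y −1.2, tower middle y −1.3, in the same image). There is a gap at the end wall. I make a 0.1 mm correction and go down gently.

```bash
python3 -m pendant '[[[0.3,0,-0.00015,0.002,0],[0.3,0,-0.00015,0.004,0],[0.3,0,-0.00015,0.005,0],[0.3,0,-0.00015,0.006,0],[0.3,0,-0.00015,0.007,0],[0.3,0,-0.00015,0.0075,0],[0.3,0,-0.00015,0.008,0],[0.3,0,-0.00015,0.008,0]]]'
python3 -m pendant '[[[0.3,0,0,0.0003,0],[0.3,0,0,0.0006,0],[0.3,0,0,0.0009,0],[0.3,0,0,0.0012,0],[0.3,0,0,0.0015,0],[0.3,0,0,0.0018,0],[0.3,0,0,0.002,0],[0.3,0,0,0.002,0]]]'
```

```text
t: 8.3
eef_pos: [577.7, 201.0, 89.6]
tcp_rot: [3.142, -0.0, 1.917]
ft_force: [0.4, 0.3, -2.2]
opening: 0.437
t: 9.1
eef_pos: [577.7, 201.0, 87.6]
tcp_rot: [-3.142, -0.0, 1.917]
ft_force: [0.8, -0.0, -2.2]
opening: 0.441
```

```bash
python3 -m pendant '[[[0.3,0,0,0.0005,0],[0.3,0,0,0.001,0],[0.3,0,0,0.0015,0],[0.3,0,0,0.002,0],[0.3,0,0,0.0025,0],[0.3,0,0,0.003,0],[0.3,0,0,0.003,0],[0.3,0,0,0.003,0]]]'
python3 -m pendant '[[[0.3,0,0,0.0005,0],[0.3,0,0,0.001,0],[0.3,0,0,0.0015,0],[0.3,0,0,0.002,0],[0.3,0,0,0.0025,0],[0.3,0,0,0.003,0],[0.3,0,0,0.003,0],[0.3,0,0,0.003,0]]]'
python3 -c "
from h import *
print(env.state()['moment'])"
```

```text
t: 9.9
eef_pos: [577.7, 201.0, 84.6]
tcp_rot: [-3.142, -0.0, 1.917]
ft_force: [0.5, -0.9, -2.7]
opening: 0.438
t: 10.7
eef_pos: [577.7, 201.0, 81.7]
tcp_rot: [3.142, -0.0, 1.917]
ft_force: [-1.4, 0.6, 0.1]
opening: 0.44
[-0.13621105  0.22929845 -0.0696529 ]
```

```bash
python3 -m pendant '[[[0.3,0,0,0.0005,0],[0.3,0,0,0.001,0],[0.3,0,0,0.0015,0],[0.3,0,0,0.002,0],[0.3,0,0,0.0025,0],[0.3,0,0,0.003,0],[0.3,0,0,0.0035,0],[0.3,0,0,0.004,0]]]'
python3 -m pendant '[[[0.3,0,0,0.0005,0],[0.3,0,0,0.001,0],[0.3,0,0,0.0015,0],[0.3,0,0,0.002,0],[0.3,0,0,0.0025,0],[0.3,0,0,0.003,0],[0.3,0,0,0.0035,0],[0.3,0,0,0.004,0]]]'
python3 -c "
from h import *
print(env.state()['moment'])"
```

```text
t: 11.5
eef_pos: [577.8, 201.1, 77.9]
tcp_rot: [3.141, -0.0, 1.917]
ft_force: [-2.1, -0.9, 7.0]
opening: 0.441
t: 12.3
eef_pos: [577.8, 201.0, 73.7]
tcp_rot: [3.141, 0.0, 1.917]
ft_force: [-1.6, -1.1, 5.0]
opening: 0.438
[-0.12044117  0.39222552 -0.06939555]
```

```bash
python3 -m pendant '[[[0.3,0,0,0.0005,0],[0.3,0,0,0.001,0],[0.3,0,0,0.002,0],[0.3,0,0,0.003,0],[0.3,0,0,0.004,0],[0.3,0,0,0.005,0],[0.3,0,0,0.0055,0],[0.3,0,0,0.006,0]]]'
python3 -m pendant '[[[0.3,0,0,0.0002,0],[0.3,0,0,0.0004,0],[0.3,0,0,0.0006,0],[0.3,0,0,0.0008,0],[0.3,0,0,0.001,0],[0.3,0,0,0.001,0],[0.3,0,0,0.001,0],[0.3,0,0,0.001,0]]]'
python3 -c "
from h import *
print(env.state()['moment'])"
```

```text
t: 13.1
eef_pos: [577.8, 201.1, 67.9]
tcp_rot: [3.141, -0.0, 1.917]
ft_force: [-2.2, -1.2, 7.0]
opening: 0.438
t: 13.9
eef_pos: [577.8, 201.1, 66.8]
tcp_rot: [3.141, -0.0, 1.917]
ft_force: [-1.4, -0.7, 5.7]
opening: 0.435
[-0.15116689  0.37530304 -0.01846215]
```

```bash
python3 -m pendant '[[[0.3,0,0,0.0001,0],[0.3,0,0,0.0002,0],[0.3,0,0,0.0003,0],[0.3,0,0,0.0004,0],[0.3,0,0,0.0004,0],[0.3,0,0,0.0004,0],[0.3,0,0,0.0004,0],[0.3,0,0,0.0004,0]]]'
python3 -m pendant '[[[0.3,0,0,0.0001,0],[0.3,0,0,0.0002,0],[0.3,0,0,0.0003,0],[0.3,0,0,0.0003,0],[0.3,0,0,0.0003,0],[0.3,0,0,0.0003,0],[0.3,0,0,0.0003,0],[0.3,0,0,0.0003,0]]]'
python3 -c "
from h import *
print(env.state()['moment'])"
```

```text
t: 14.7
eef_pos: [577.8, 201.0, 66.6]
tcp_rot: [3.141, 0.0, 1.917]
ft_force: [-2.2, -0.2, 8.4]
opening: 0.439
t: 15.5
eef_pos: [577.8, 201.1, 66.5]
tcp_rot: [3.141, -0.0, 1.917]
ft_force: [-3.0, -1.3, 10.6]
opening: 0.44
[-0.24531357  0.63970405 -0.05229568]
```

```bash
python3 -m pendant '[[[0.3,0,0,0.0002,0],[0.3,0,0,0.0003,0],[0.3,0,0,0.0004,0],[0.3,0,0,0.0005,0],[0.3,0,0,0.0005,0],[0.3,0,0,0.0005,0],[0.3,0,0,0.0005,0],[0.3,0,0,0.0005,0]]]'
python3 - <<'E'
from h import *
s=env.state(); print(s['moment'])
c=snap('wrist','w5'); W=cloud(c); L=(W-s['eef_pos'])@tool(s); L[...,2]=W[...,2]
z,x,y=L[...,2],L[...,0],L[...,1]
for a,b in [(32,37),(39,47),(10,20),(22,31)]:
    m=(x>a)&(x<b)&(abs(y+1)<7)&(z>60); print(a,b,np.median(z[m]).round(2),m.sum())
E
```

```text
t: 16.3
eef_pos: [577.8, 201.1, 66.5]
tcp_rot: [3.141, 0.0, 1.917]
ft_force: [-4.1, -2.1, 15.7]
opening: 0.44
[-0.32980404  0.9327962  -0.07431089]
32 37 70.49 258
39 47 70.44 362
10 20 81.47 525
22 31 185.31 8434
```

Force rises with z stalled at 66.5, so the pad is on the seat. I release it, rise and look at both ends.

```bash
python3 -m pendant '[[[0.7,0,0,-0.0003,0],[0.7,0,0,-0.0003,0],[0.7,0,0,-0.0003,0],[0.7,0,0,-0.0003,0],[0.7,0,0,-0.0003,0],[0.7,0,0,-0.0003,0],[0.7,0,0,-0.0003,0],[0.7,0,0,-0.0003,0]]]'
python3 -m pendant '[[[0.7,0,0,-0.02,0],[0.7,0,0,-0.05,0],[0.7,0,0,-0.08,0],[0.7,-0.02,0,-0.11,0],[0.7,-0.05,0,-0.13,0],[0.7,-0.06,0,-0.13,0],[0.7,-0.06,0,-0.13,0],[0.7,-0.06,0,-0.13,0]]]'
cat > chk.py <<'E'
from h import *
import sys
c=snap('wrist',sys.argv[1]); s=c['s']; W=cloud(c); L=(W-s['eef_pos'])@tool(s); L[...,2]=W[...,2]
z,x,y=L[...,2],L[...,0],L[...,1]
ctr=np.array(tool(s)).T@(np.array([577.8,201.1,0])-s['eef_pos']); X=x-ctr[0]; Y=y-ctr[1]; print(s['t'],s['ft_force'])
for a,b in [(-47,-40),(-37,-33.5),(-30,-20),(-18,-8),(8,18),(20,30),(33.5,37),(40,47)]:
    m=(X>a)&(X<b)&(abs(Y+1)<7)&(z>60)&(z<84); print(a,b,np.median(z[m]).round(2),z[m].std().round(2),m.sum())
for a,b in [(-50,-42),(42,50)]:
    m=(X>a)&(X<b)&(abs(abs(Y+.5)-18)<2.5)&(z>84); print('tower',np.median(z[m]).round(2),m.sum())
cv2.imwrite('pics/'+sys.argv[1]+'c.png',cv2.resize(c['image'][0:300,120:520],(800,600),interpolation=cv2.INTER_CUBIC))
E
python3 chk.py w6
```

```text
t: 17.15
eef_pos: [577.7, 201.0, 65.7]
tcp_rot: [3.142, -0.0, 1.917]
ft_force: [-0.3, -0.1, 0.4]
opening: 0.698
t: 17.95
eef_pos: [597.4, 144.9, 194.5]
tcp_rot: [-3.14, -0.001, 1.916]
ft_force: [0.6, 0.8, 0.2]
opening: 0.696
17.95 [0.64483349 0.84327599 0.17823838]
-47 -40 70.59 0.73 121
-37 -33.5 70.31 0.69 48
-30 -20 81.54 0.64 199
-18 -8 81.52 0.68 203
8 18 81.65 0.75 208
20 30 81.6 0.7 221
33.5 37 70.48 0.71 76
40 47 70.65 0.74 152
tower 89.42 175
tower 88.6 148
```

View pics/w6c.png

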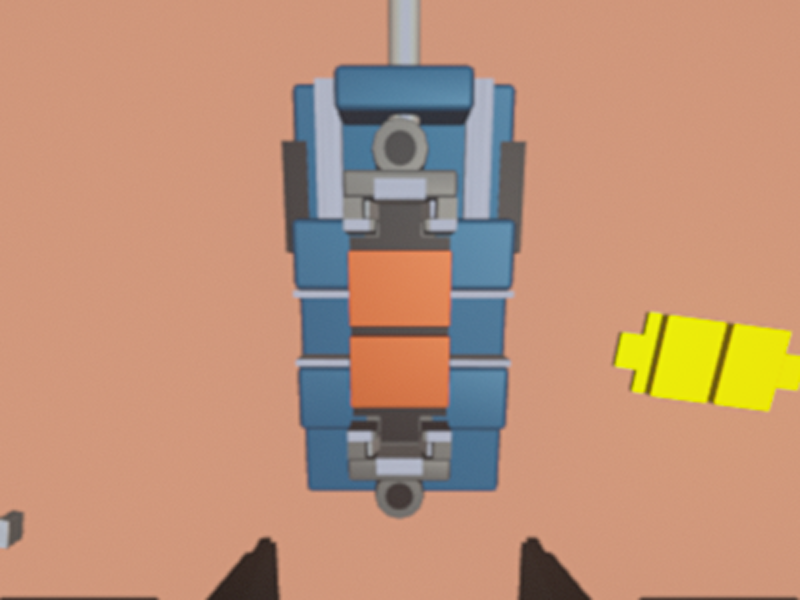

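Both ends read level (lining 81.5 / 81.6, plate and ears 70.5 ± 0.2 with a known bias of about +0.5), and both ears are in their slots. For certainty I'll press lightly on the lining over each end with shut fingers.

```bash
python3 -m pendant '[[[0,0.04,0,0,0],[0,0.08,0,0,0],[0,0.082,0,0.02,0],[0,0.082,0,0.05,0],[0,0.082,0,0.08,0],[0,0.082,0,0.1,0],[0,0.082,0,0.107,0],[0,0.082,0,0.109,0]]]'
python3 -m pendant '[[[0,0,0,0,0],[0,0,0,0.001,0],[0,0,0,0.002,0],[0,0,0,0.003,0],[0,0,0,0.0035,0],[0,0,0,0.0035,0],[0,0,0,0.0035,0],[0,0,0,0.0035,0]]]'
```

```text
t: 18.8
eef_pos: [569.6, 222.3, 85.7]
tcp_rot: [-3.14, -0.0, 1.918]
ft_force: [-0.5, -0.2, 0.9]
opening: 0.085
t: 19.6
eef_pos: [570.3, 221.7, 83.3]
tcp_rot: [3.142, -0.0, 1.917]
ft_force: [0.3, 0.1, -0.9]
opening: 0.009
```

```bash
python3 -m pendant '[[[0,0,0,0.0005,0],[0,0,0,0.001,0],[0,0,0,0.0015,0],[0,0,0,0.002,0],[0,0,0,0.0023,0],[0,0,0,0.0023,0],[0,0,0,0.0023,0],[0,0,0,0.0023,0]]]'
python3 -m pendant '[[[0,0,0,0.0003,0],[0,0,0,0.0006,0],[0,0,0,0.0006,0],[0,0,0,0.0006,0],[0,0,0,0.0006,0],[0,0,0,0.0006,0],[0,0,0,0.0006,0],[0,0,0,0.0006,0]]]'
```

```text
t: 20.4
eef_pos: [570.4, 221.8, 81.3]
tcp_rot: [3.141, -0.0, 1.917]
ft_force: [-0.7, -0.9, 5.3]
opening: 0.005
t: 21.2
eef_pos: [570.4, 221.8, 81.3]
tcp_rot: [3.141, 0.0, 1.917]
ft_force: [-2.9, 0.2, 11.2]
opening: 0.002
```

```bash
python3 -m pendant '[[[0,0,0,0.0003,0],[0,0,0,0.0006,0],[0,0,0,0.0006,0],[0,0,0,0.0006,0],[0,0,0,0.0006,0],[0,0,0,0.0006,0],[0,0,0,0.0006,0],[0,0,0,0.0006,0]]]'
python3 -m pendant '[[[0,0,0,-0.005,0],[0,0,0,-0.01,0],[0,-0.02,0,-0.01,0],[0,-0.04,0,-0.01,0],[0,-0.044,0,-0.008,0],[0,-0.044,0,-0.005,0],[0,-0.044,0,-0.003,0],[0,-0.044,0,-0.003,0]]]'
python3 -m pendant '[[[0,0,0,0.0005,0],[0,0,0,0.001,0],[0,0,0,0.0015,0],[0,0,0,0.002,0],[0,0,0,0.0023,0],[0,0,0,0.0023,0],[0,0,0,0.0023,0],[0,0,0,0.0023,0]]]'
```

```text
t: 22.0
eef_pos: [570.4, 221.8, 81.3]
tcp_rot: [3.14, 0.0, 1.917]
ft_force: [-4.6, -0.2, 16.7]
opening: 0.003
t: 22.8
eef_pos: [584.7, 181.0, 82.3]
tcp_rot: [-3.141, -0.0, 1.917]
ft_force: [-0.0, -0.7, 0.4]
opening: 0.006
t: 23.6
eef_pos: [585.1, 180.6, 81.3]
tcp_rot: [3.141, -0.0, 1.917]
ft_force: [-3.5, 1.0, 8.7]
opening: 0.004
```

Both ends are solid at the same height (81.3). One last push, then I withdraw and check.

```bash
python3 -m pendant '[[[0,0,0,0.0003,0],[0,0,0,0.0006,0],[0,0,0,0.0008,0],[0,0,0,0.0008,0],[0,0,0,0.0008,0],[0,0,0,0.0008,0],[0,0,0,0.0008,0],[0,0,0,0.0008,0]]]'
python3 -m pendant '[[[0,0,0,-0.01,0],[0,0,0,-0.04,0],[0,0,0,-0.08,0],[0,-0.02,0,-0.11,0],[0,-0.038,0,-0.116,0],[0,-0.038,0,-0.116,0],[0,-0.038,0,-0.116,0],[0,-0.038,0,-0.116,0]]]'
python3 chk.py w7
```

```text
t: 24.4
eef_pos: [585.2, 180.6, 81.2]
tcp_rot: [3.14, -0.0, 1.917]
ft_force: [-5.1, 0.4, 16.7]
opening: -0.0
t: 25.2
eef_pos: [597.4, 144.8, 194.3]
tcp_rot: [-3.139, -0.001, 1.917]
ft_force: [-0.1, 0.2, 0.3]
opening: 0.005
25.2 [-0.13148104  0.16863999  0.2505708 ]
-47 -40 70.6 0.68 119
-37 -33.5 70.76 0.7 44
-30 -20 81.39 0.68 196
-18 -8 81.49 0.73 203
8 18 81.58 0.73 204
20 30 81.57 0.71 220
33.5 37 70.44 0.72 68
40 47 70.49 0.78 153
tower 89.59 178
tower 88.47 147
```

View pics/w7c.png

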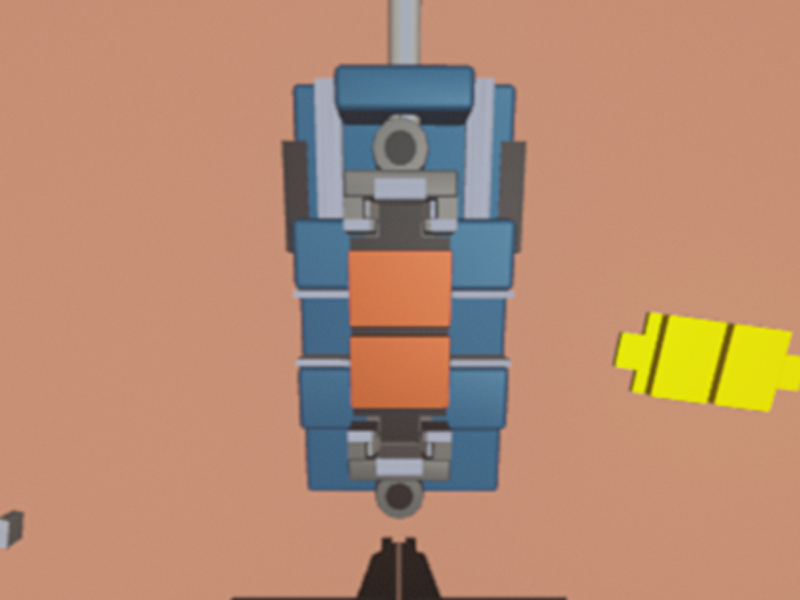

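The pad (crop x 350–450, y 200–440) sits level, with both ears down in their slots and the gripper clear.

```bash
python3 -c "
from cell import env
print(env.job_done())"
```

```text
the job is handed in; nothing more can be done
None
```

The new pad is in the bracket, lining up, both ears in their slots and both ends on the seat. I released it and handed the job in at about 25 s of the 72 s allowed.

- **Fitting:** I lined the ears up with the slots in the wrist camera to about 0.1 mm and slid the pad down in the grip. I let go after the height stopped falling, with the push at about 18 N. I then pressed the lining over each end with the fingers shut, at about 17 N.
- **Force:** the highest I read was about 18 N, taken at the end of each move, so a brief peak in between would not show.
- **Last checks:** under the presses both ends stopped solidly at the same height, 81.2 to 81.3 mm against a nominal 81 mm. After I withdrew, the camera read the lining at 81.4 to 81.6 mm and the plate and ears at 70.4 to 70.8 mm, end to end. The camera reads about 0.5 mm high, which puts the pad home.
- **One odd reading:** the soft-end tower top read about 1 mm higher than the other (89.6 against 88.5 mm). I took it as depth noise at an edge, because the presses showed both ends level.
- **Other objects:** I touched nothing else, but I did not take a final overview picture to confirm that the worn pad and the rest are where they were.

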